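Check a test plate with a hand contact probe beside a fixed reference sensor

TASK

First slide the aluminium test plate along the bench, without lifting it, until its red ring lies right under the tip of the fixed sensor, and let go of the plate there. Then draw the yellow hand probe out of its sloping holder and hold it upright on the plate with its tip inside the blue ring, pressed lightly so that the spring tip is about half pushed in, and finish while still holding it so, with the red ring still under the sensor. Do not knock the sensor stand, and leave the glassware and other things on the bench alone.

Things in the scene. Friction and masses are not known exactly. Their poses are not given: they have to be found in the camera images.
- plate: loose aluminium plate, 70 (x) x 190 (y) x 10 mm, about 0.45 kg; origin at the centre of its underside, z up. In its middle stands a black grip bar 12 mm thick (x), 40 mm long (y), top 47 mm above the bench, on a foot 26 x 52 mm whose top is at 15 mm. Flat rings on top at y = -70 (red) and +70 mm (blue), 18 mm inside, 25 mm outside, white inside with a black centre dot
- plate_red (a point): centre of the red ring, on the plate's top face (10 mm above the bench)
- plate_blue (a point): centre of the blue ring, on the plate's top face (10 mm above the bench)
- sensor_stand: fixed stand; origin on the bench under the sensor tip. Grey base 80 x 60 x 16 mm centred at y = -105 mm, post 110 mm high; a rod at height 78 mm runs along y to the upright sensor (14 mm across, red band, top at 100 mm). Its 5 mm tip ends 16 mm above the bench: the plate passes under with 6 mm to spare. Bench free on the tip's +y side and back to y = -75 mm
- sensor_tip (a point): lower end of the fixed sensor's tip, 16 mm above the bench; axis upright
- holder: fixed probe holder: grey round base 84 mm across and 12 mm high with a grey tube 30 mm across whose bore (10 mm across) leans 0.35 rad (the probe in it up to 0.05 more) from upright towards the holder's -x; origin at the centre of the base's underside
- holder_mouth (a point): centre of the upper mouth of the holder's tube, about 65 mm above the bench; the probe's collar rests on it
- probe: yellow hand probe, 150 mm, 0.09 kg, leaning loosely in the holder. Origin at the end of the spring tip at rest, z along the probe to its butt. Brass spring tip (5 mm across) at z = 0 to 13 mm, steel sleeve (8 mm across) to 48, collar (26 mm across) to 58, round handle 18 mm across to 150 mm with black bands. Pull it 50 mm or more along its z to draw it out
- probe_point (a point): end of the probe's spring tip; it moves with the tip
- probe_tip (a joint): how far the probe's spring tip is pushed in, m: 0 fully out, 0.010 fully in; the spring pushes back with 0.4 N per mm, 2 N when half in
- beaker: loose glass beaker, 104 x 113 x 150 mm, bystander; origin at the centre of its underside
- cup: loose clear cup, 74 mm across, 72 mm high, bystander; origin at the centre of its underside
- vial_red: loose small vial with a red cap, 23 mm across, 58 mm high, bystander; origin at the centre of its underside
- tape: loose roll of tape lying flat, 74 mm across, 19 mm high, bystander; origin at the centre of its underside

How it is judged (in metres and radians):
On the way, in this order (a step that is already met when the one before it is completed fails the run):
1. the red ring lies under the sensor tip, the plate flat, at rest and let go (horizontal distance between plate_red and sensor_tip below 0.0065 m and height (world z) of plate below 0.004 m and angle between plate's own z axis and vertical below 0.04 rad and linear speed of plate below 0.01 m/s and contact force between each of the arm, the fingers and plate below 0.1 N), for 0.3 s.
2. the probe is held and drawn clear of its holder (contact force between the fingers and probe above 1 N and distance between probe_point and holder_mouth above 0.06 m and height (world z) of probe_point above 0.03 m and contact force between probe and holder below 0.05 N), for 0.1 s.
At the end, for the whole second after the job is handed in: Fingers hold the probe, upright within 0.1 rad, its tip on the plate within 6.5 mm of the blue centre, 0.5 to 5 N, spring tip 2 to 8 mm in, at rest; plate flat, still, not touched by fingers, red centre within 6.5 mm of under the sensor tip (horizontal distance between plate_red and sensor_tip below 0.0065 m and height (world z) of plate below 0.004 m and angle between plate's own z axis and vertical below 0.04 rad and linear speed of plate below 0.01 m/s and contact force between the fingers and probe above 1 N and contact force between the fingers and plate below 0.1 N and contact force between probe and holder below 0.05 N and horizontal distance between probe_point and plate_blue below 0.0065 m and z of probe_point in the frame of plate below 0.0125 m and contact force between probe and plate between 0.5 and 5 N and value of joint probe_tip between 0.002 and 0.008 m and angle between probe's own z axis and vertical below 0.1 rad and linear speed of probe below 0.02 m/s); the arm keeps its last pose, push and grip.
It fails at once if the plate is lifted more than 15 mm off the bench (height (world z) of plate above 0.015 m).
It fails at once if the probe is pressed on the plate with more than 12 N (contact force between probe and plate above 12 N).
It fails at once if the sensor stand is knocked (more than 5 N) (contact force between sensor_stand and anything else above 5 N).
It fails at once if the beaker, cup, vial or tape roll is moved more than 20 mm (distance of any of beaker, cup, vial_red, tape from where it was at the start of the episode above 0.02 m).
It also fails if it takes over 56 s, if anything falls off the work surface, if the arm or the gripper's body presses on something with over 40 N, if the wrist force passes 120 N, or if a joint passes its speed limit or range.

ROBOT

A 6-joint arm with a two-finger parallel gripper is mounted at the origin on a cart in front of the work surface, level with it; the furniture and walls round the work are solid. World frame = base frame: x ahead of the robot, y to its left, z up, the work surface at z = 0. Lengths are in m, angles in degrees, forces in N, time in s.
With the tool pointing down it reaches from about 0.275 to 0.825 m from the base axis. Payload 4.9 kg.
Tool frame: the origin (TCP) lies at the very end of the fingers, on their centre line; the grasp point (between the pads) lies 19 mm behind it; z points along the fingers, y is the line along which they close (so a half turn about z gives the same grasp; the last joint's range is limited). The gripper opens to 85 mm and grips with 20 to 120 N. Pads are 22 mm wide; open, the fingers measure 114 mm over their backs; the gripper's body (76 mm by 85 mm) begins 54 mm behind the grasp point. The pads swing forward as they close: fully open they stand 13 mm farther back than shut.
Start: joints at [-76.559, 18.69, -11.035, 60.275, 0, 82.311], TCP at [0.198, -0.513, 0.231] pointing down, gripper open.
Joint ranges: [-152.03, 152.03], [-55.5, 102.48], [-74.3, 77.21], [-110.64, 120.58], [-84.22, 78.4], [-180, 180]. Speed limits (degrees/s): [147.25, 147.25, 180, 180, 180, 180].

INTERFACE

Orientations are given as a 3x3 rotation matrix whose columns are the frame's x, y, z axes.
In Python, from workcell import manip, cam, probe_bus gives the robot as it stands (manip), with the cameras (cam) and the readings (probe_bus).
- The arm moves only by the shell command python3 drive.py 'ROWS'. ROWS is one flat JSON list of numbers that holds 1 to 8 rows one after another, with no inner brackets; each row has 5 numbers: dx, dy, dz in a scale on which 1.0 is 0.6 m, then a turn about the tool's z in a scale on which 1.0 is 180 degrees, then the finger opening in m; each row is the pose to reach, as a shift and turn from the pose commanded when the command began, along the tool's axes at that moment; what a row does not reach only later rows make up. A row lasts 1/10 s, in which the tool goes at most 0.05 m and 8.59 degrees, less where a joint would pass 70% of its speed; a pose out of reach is approached as far as the arm can. The fingers move at their own pace and stop on an object; the grip force is fixed at half the most. Time passes only in rows, so rows that do not move let the fingers close. It prints the time, the measured TCP pose, the force, the opening and the grip force at its end. No shift or turn number may pass 1 either way. Input that does not fit is refused with a message, and nothing moves.
- probe_bus.observe(): the state, without advancing time (a new reading comes with each control period).
- cam.camera(name): name is "scene" or "top" or "wrist"; returns the picture (420x560x3 uint8, blue, green, red); there is no depth.
- cam.camera_params(name): a dict with "vertical_fov" (degrees; the focal length in pixels is half the picture's height over the tangent of half this angle, whatever the lens; pixels are square), "cx", "cy" (the principal point, pixels), "view" (4x4, takes a point from world to camera coordinates). Camera axes: x right, y down, z forward; pixel columns grow to the right and rows downward; lengths in m; the calibration is good to about 2 mm. The wrist camera is an equidistant fisheye: a pixel r from the principal point sees the ray r / f radians off the axis. A picture is of the moment at which its call begins: read the wrist's pose just before it. camera_params takes no time and is no camera call; for the wrist camera it gives the pose at the moment of the call.
- manip.finish_job(): hands the job in; it is judged then, once.
The state is a dict: "t": time; "joint_pos": joint angles; "qvel": joint speeds; "effort": joint torques, N m; "tcp_pos": TCP position; "ee_rot": TCP orientation; "wrist_force": force on the tool from outside, world axes, zero at the start; "ft_torque": the same for the moment, N m; "gripper_width": finger opening in m; "grasp_force": force on a finger pad.
Only numpy, scipy, OpenCV 4.12 (cv2) and the standard library are available. Lean on these libraries where they do the work, as an engineer would, in place of code of your own. Each camera call takes 0.05 s, during which the arm holds its last target. There are 200 camera calls.

## Working session

There is one attempt and no reset: what is moved stays moved. The work goes in short steps, Python scripts to look and compute and a shell command to move; the robot and the scene stay as the last step left them, time stands still between calls to the robot, and variables do not carry over. Pictures are saved under pics/ and viewed, at most 10 in all, crops included, and the job is handed in when it is done.

```bash
ls; mkdir -p pics; python3 - <<'E'
from workcell import manip, cam, probe_bus
import cv2,numpy as np
for n in("top","scene"):
    cv2.imwrite(f"pics/{n}0.png",cam.camera(n)); print(n,cam.camera_params(n))
o=probe_bus.observe();print(o["t"],o["tcp_pos"],o["ee_rot"])
E
```

```text
drive.py
pics
workcell.py
top {'vertical_fov': 54.80586994556993, 'cx': 283.1102815356982, 'cy': 205.15523465955812, 'view': array([[-0.02836528, -0.99955439, -0.00929708,  0.10578131],
       [-0.98467443,  0.02954173, -0.17188235,  0.55251706],
       [ 0.17208041,  0.00427911, -0.98507361,  0.99140599],
       [ 0.        ,  0.        ,  0.        ,  1.        ]])}
scene {'vertical_fov': 55.946288091401286, 'cx': 281.63024036128985, 'cy': 209.11517999786034, 'view': array([[ 0.68979638, -0.72381889,  0.01634535, -0.31424796],
       [-0.38129113, -0.3823755 , -0.84166861,  0.30160328],
       [ 0.6154657 ,  0.57434762, -0.53974696,  0.56986994],
       [ 0.        ,  0.        ,  0.        ,  1.        ]])}
0.1 [ 0.19814889 -0.51249705  0.23058112] [[ 9.32764350e-01  3.60486525e-01 -3.63719159e-04]
 [ 3.60486645e-01 -9.32763109e-01  1.53641420e-03]
 [ 2.14592803e-04 -1.56422830e-03 -9.99998754e-01]]
```

View pics/top0.png

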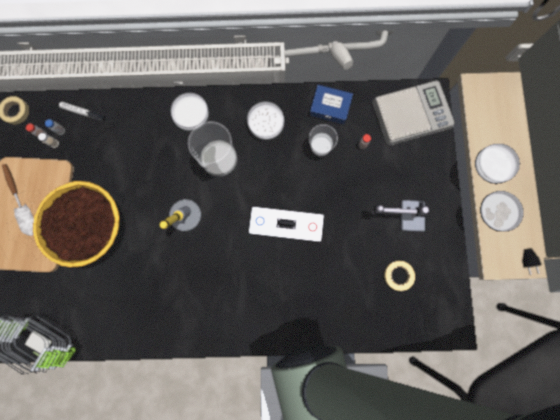

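View pics/scene0.png

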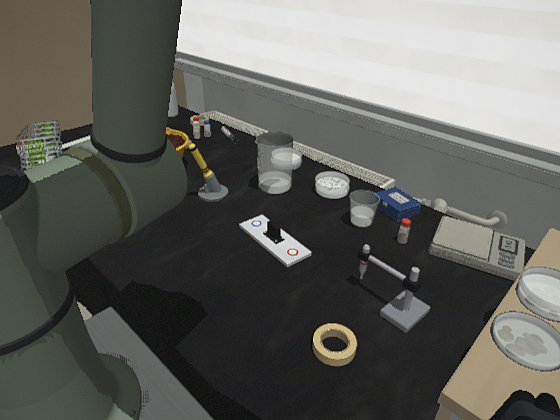

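The top view shows the plate at (286,224) with its blue ring at (260,221) and red ring at (313,227). The sensor is near (381,210) with its base at (413,215), and the holder base is at (185,214) with the probe leaning to the left. The scene view shows the sensor at about (364,262).

```bash
cat >h.py <<'E'
import numpy as np,cv2
from workcell import manip, cam, probe_bus
def ray(p,uv,fish=False):
    f=210/np.tan(np.radians(p["vertical_fov"]/2)); d=np.array([uv[0]-p["cx"],uv[1]-p["cy"]])
    if fish:
        r=np.hypot(*d); a=r/f; c=np.r_[d/max(r,1e-9)*np.sin(a),np.cos(a)]
    else: c=np.r_[d/f,1]
    V=p["view"];R=V[:3,:3]; return -R.T@V[:3,3], R.T@c
def onz(p,uv,z,fish=False):
    o,d=ray(p,uv,fish); return o+d*(z-o[2])/d[2]
def cross(r1,r2):
    A=np.c_[r1[1],-r2[1]];s=np.linalg.lstsq(A,r2[0]-r1[0],rcond=None)[0]
    a=r1[0]+r1[1]*s[0];b=r2[0]+r2[1]*s[1];return (a+b)/2,np.linalg.norm(a-b)
def blobs(mask,amin=4):
    n,l,s,c=cv2.connectedComponentsWithStats(mask.astype(np.uint8));return [(s[i,4],c[i].round(1),s[i,:4]) for i in range(1,n) if s[i,4]>=amin]
def proj(p,X,fish=False):
    f=210/np.tan(np.radians(p["vertical_fov"]/2));c=p["view"][:3,:3]@X+p["view"][:3,3]
    if fish:
        r=np.hypot(c[0],c[1]);return np.array([p["cx"],p["cy"]])+f*np.arctan2(r,c[2])*c[:2]/r
    return np.array([p["cx"],p["cy"]])+f*c[:2]/c[2]
E
python3 - <<'E'
from h import *
im={n:cv2.imread(f"pics/{n}0.png") for n in("top","scene")};P={n:cam.camera_params(n) for n in im}
for n in im:
    h=cv2.cvtColor(im[n],cv2.COLOR_BGR2HSV);H,S,V=cv2.split(h)
    for nm,m in (("red",((H<8)|(H>172))&(S>70)&(V>90)),("blue",(H>100)&(H<130)&(S>70)&(V>70)),("yel",(H>20)&(H<32)&(S>130)&(V>90))):
        print(n,nm,[b for b in blobs(m,6)][:14])
E
python3 -c "
import cv2,numpy as np
a=cv2.imread('pics/top0.png')[170:250,360:440];b=cv2.imread('pics/scene0.png')[235:335,345:435];c=cv2.imread('pics/top0.png')[190:250,140:220];d=cv2.imread('pics/scene0.png')[130:210,170:250]
r=lambda x:cv2.resize(x,(390,290),interpolation=2)
cv2.imwrite('pics/crop.png',np.vstack([np.hstack([r(a),r(b)]),np.hstack([r(c),r(d)])]))"
```

```text
top red [(np.int32(68), array([ 29.7, 127.1]), array([ 25, 123,  10,   9], dtype=int32)), (np.int32(67), array([366.4, 137.8]), array([362, 134,  10,   9], dtype=int32)), (np.int32(8), array([ 83.8, 194.1]), array([ 82, 193,   4,   3], dtype=int32)), (np.int32(10), array([ 64.6, 251.7]), array([ 63, 250,   4,   4], dtype=int32))]
top blue [(np.int32(846), array([331.1, 102.6]), array([310,  84,  43,  37], dtype=int32)), (np.int32(68), array([ 48.6, 122.8]), array([ 44, 119,  10,   9], dtype=int32))]
top yel [(np.int32(1320), array([ 70.9, 222.7]), array([ 34, 181,  86,  86], dtype=int32)), (np.int32(165), array([170.1, 219.9]), array([159, 212,  23,  17], dtype=int32))]
scene red [(np.int32(19), array([195.8, 118.6]), array([193, 117,   6,   4], dtype=int32)), (np.int32(11), array([ 19.9, 143.4]), array([ 19, 142,   3,   4], dtype=int32)), (np.int32(65), array([405.6, 222.1]), array([401, 218,  10,   9], dtype=int32)), (np.int32(30), array([292.4, 251.7]), array([287, 249,  11,   7], dtype=int32)), (np.int32(10), array([364. , 263.5]), array([362, 263,   5,   2], dtype=int32))]
scene blue [(np.int32(18), array([206. , 121.7]), array([204, 120,   5,   4], dtype=int32)), (np.int32(483), array([398.4, 200. ]), array([375, 187,  46,  28], dtype=int32)), (np.int32(10), array([409.8, 214.6]), array([409, 213,   3,   5], dtype=int32)), (np.int32(9), array([398.7, 219.9]), array([397, 219,   5,   3], dtype=int32)), (np.int32(20), array([256.2, 223.4]), array([251, 221,  11,   5], dtype=int32))]
scene yel [(np.int32(167), array([178.7, 136.7]), array([166, 129,  23,  25], dtype=int32)), (np.int32(28), array([191.4, 145.5]), array([189, 143,   6,   6], dtype=int32)), (np.int32(140), array([198.9, 158.8]), array([191, 148,  16,  21], dtype=int32)), (np.int32(48), array([207.6, 173.2]), array([203, 168,   9,  10], dtype=int32))]
```

View pics/crop.png

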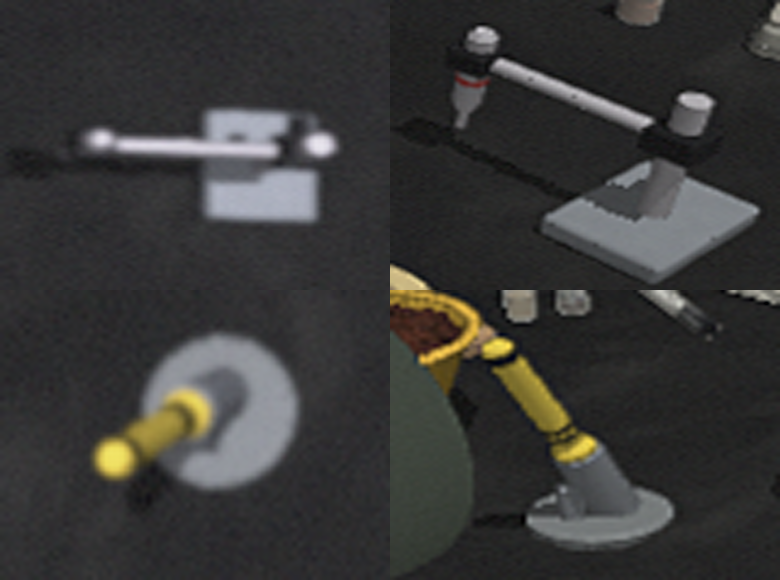

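The crop shows the sensor's top cap at top-view pixel (380.3,208.1) and the post top at (425.8,210). In the scene view the sensor tip is at (361.4,278.8). The probe's butt is at (163.8,224.8) in the top view and (191.9,146.3) in the scene view, and its collar is at (179,214.8) and (208,172.8).

```bash
python3 - <<'E'
from h import *
np.set_printoptions(precision=4,suppress=True)
im=cv2.imread("pics/top0.png");T=cam.camera_params("top");S=cam.camera_params("scene")
c=lambda a,b:cross(ray(T,a),ray(S,b))
print("sensor top z.1",onz(T,(380.3,208.1),.1),c((380.3,208.1),(366,242.5)))
print("sensor tip z.016 scene",onz(S,(361.4,278.8),.016))
print("post top",onz(T,(425.8,210),.11))
# plate: white patch in top
w=(cv2.cvtColor(im,cv2.COLOR_BGR2GRAY)>130).astype(np.uint8);w[:, :240]=0;w[:,335:]=0;w[:200]=0;w[250:]=0
cs=cv2.findContours(w,0,1)[0];k=max(cs,key=cv2.contourArea);r=cv2.minAreaRect(k);print(r)
for q in cv2.boxPoints(r):print(onz(T,q,.01))
print("plate c",onz(T,r[0],.01))
print("blue",onz(S,(256.2,223.4),.01),"red",onz(S,(292.4,251.7),.01))
crop=im[200:250,240:335].astype(int);
for nm,m in(("r",(crop[...,2]-crop[...,0]>25)),("b",(crop[...,0]-crop[...,2]>25))):
    for b in blobs(m,4):print(nm,b,onz(T,b[1]+[240,200],.01))
print("butt",c((163.8,224.8),(191.9,146.3)),"collar",c((179,214.8),(208,172.8)))
print("base",onz(T,(185.1,214.8),.012))
E
```

```text
sensor top z.1 [ 0.532  -0.1463  0.1   ] (array([ 0.5317, -0.1457,  0.1076]), np.float64(0.002849843875915548))
sensor tip z.016 scene [ 0.5337 -0.1492  0.016 ]
post top [ 0.5225 -0.2525  0.11  ]
((285.96954345703125, 223.77439880371094), (72.9952392578125, 27.607885360717773), 6.340191841125488)
[0.4892 0.1839 0.01  ]
[0.5623 0.1748 0.01  ]
[ 0.5348 -0.0172  0.01  ]
[ 0.4624 -0.0059  0.01  ]
plate c [0.5119 0.0837 0.01  ]
blue [0.5241 0.1521 0.01  ] red [0.5051 0.0142 0.01  ]
r (np.int32(25), array([71.9, 26.7]), array([68, 23,  9,  8], dtype=int32)) [0.5021 0.0155 0.01  ]
b (np.int32(33), array([19.6, 20.2]), array([15, 16, 10,  9], dtype=int32)) [0.5235 0.1531 0.01  ]
butt (array([0.5003, 0.362 , 0.1562]), np.float64(0.0026892135524427766)) collar (array([0.5347, 0.3504, 0.0727]), np.float64(0.0005554507347496164))
base [0.5436 0.3504 0.012 ]
```

```bash
python3 - <<'E'
from h import *
np.set_printoptions(precision=4,suppress=True)
o=probe_bus.observe();R=np.array(o["ee_rot"]);p=cam.camera_params("wrist");V=p["view"]
c=-V[:3,:3].T@V[:3,3];print("cam in tool",R.T@(c-o["tcp_pos"]),"axis in tool",R.T@V[2,:3],p["vertical_fov"],p["cx"],p["cy"])
print("to above plate",R.T@(np.array([.512,.11,.2])-o["tcp_pos"]))
E
```

```text
cam in tool [ 0.0813 -0.0015 -0.1419] axis in tool [-0.3201  0.0002  0.9474] 65.70646984690485 277.18384920099436 212.68536772327968
to above plate [ 0.5171 -0.4675  0.0314]
```

Units first: shifts go in shares of 0.6 m and turns go in shares of 180 degrees. So 0.27 m / 0.6 = 0.45, -0.24 m / 0.6 = -0.4, -60.7 degrees / 180 = -0.3372.

```bash
python3 drive.py '[0.055, -0.05, 0, -0.0422, 0.085, 0.11, -0.1, 0, -0.0844, 0.085, 0.1667, -0.15, 0, -0.1267, 0.085, 0.225, -0.2, 0, -0.1689, 0.085, 0.2833, -0.25, 0, -0.2111, 0.085, 0.3333, -0.3, 0, -0.2533, 0.085, 0.3917, -0.35, 0, -0.2956, 0.085, 0.45, -0.4, 0, -0.3372, 0.085]'; python3 - <<'E'
from h import *
np.set_printoptions(precision=4,suppress=True)
o=probe_bus.observe();R=np.array(o["ee_rot"]);print(R)
print("to above plate",R.T@(np.array([.512,.11,.2])-o["tcp_pos"]))
E
```

```text
t: 0.9
tcp_pos: [0.3639, -0.1901, 0.2312]
ee_rot: [[0.137, 0.991, 0.0], [0.991, -0.137, 0.0], [0.0, 0.0, -1.0]]
wrist_force: [1.4, 0.6, 0.1]
gripper_width: 0.0851
grasp_force: 0.0
[[ 0.1374  0.9905  0.    ]
 [ 0.9905 -0.1374  0.0001]
 [ 0.0001  0.     -1.    ]]
to above plate [0.3176 0.1055 0.0312]
```

Scaled: 0.315 m / 0.6 = 0.525, 0.105 m / 0.6 = 0.175.

```bash
python3 drive.py '[0.075, 0.025, 0, 0, 0.085, 0.15, 0.05, 0, 0, 0.085, 0.225, 0.075, 0, 0, 0.085, 0.3, 0.1, 0.0167, 0, 0.085, 0.375, 0.125, 0.0333, 0, 0.085, 0.45, 0.15, 0.05, 0, 0.085, 0.525, 0.175, 0.05, 0, 0.085, 0.525, 0.175, 0.05, 0, 0.085]'; python3 drive.py '[0, 0, 0, 0, 0.085, 0, 0, 0, 0, 0.085]'; python3 - <<'E'
from h import *
import json
p=cam.camera_params("wrist");im=cam.camera("wrist");cv2.imwrite("pics/w1.png",im)
json.dump({k:np.array(v).tolist() for k,v in p.items()},open("w1.json","w"))
E
```

```text
t: 1.7
tcp_pos: [0.5138, 0.1096, 0.2005]
ee_rot: [[0.136, 0.991, 0.0], [0.991, -0.136, 0.002], [0.002, 0.0, -1.0]]
wrist_force: [0.0, -0.5, -0.4]
gripper_width: 0.0853
grasp_force: 0.0
t: 1.9
tcp_pos: [0.5116, 0.1043, 0.201]
ee_rot: [[0.143, 0.99, -0.001], [0.99, -0.143, -0.0], [-0.001, -0.001, -1.0]]
wrist_force: [0.3, 0.1, 0.4]
gripper_width: 0.0848
grasp_force: 0.0
```

View pics/w1.png

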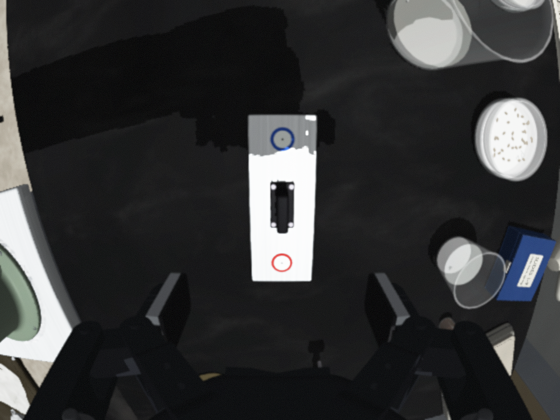

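The wrist view shows the plate with its blue ring at (282,139), its red ring at (282,263) and the bar near (282,208). The sensor is hidden behind the gripper.

```bash
cat >rings.py <<'E'
from h import *
def rings(im,p,fish=True):
    a=im.astype(int);out={}
    for nm,m in(("red",a[...,2]-a[...,0]>60),("blue",a[...,0]-a[...,2]>60)):
        L=[onz(p,b[1],.01,fish) for b in blobs(m,8)];L=[(b,onz(p,b[1],.01,fish)) for b in blobs(m,20)]
        out[nm]=[(b[0],b[1],b[2],x) for b,x in L]
    return out
E
python3 - <<'E'
from rings import *
import json
np.set_printoptions(precision=4,suppress=True)
p={k:np.array(v) for k,v in json.load(open("w1.json")).items()}
d=rings(cv2.imread("pics/w1.png"),p)
for n in d:
    for e in d[n]:
        if 240<e[1][0]<320:print(n,e)
o=probe_bus.observe();print(o["tcp_pos"])
E
```

```text
red (np.int32(122), array([281.1, 261.8]), array([271, 253,  21,  19], dtype=int32), array([0.5014, 0.0158, 0.01  ]))
blue (np.int32(132), array([282.2, 139.1]), array([271, 128,  23,  23], dtype=int32), array([0.5219, 0.1531, 0.01  ]))
[0.5117 0.104  0.2012]
```

Scaled: 0.179 m / 0.6 = 0.2983, 0.17 m / 0.6 = 0.2833.

```bash
python3 drive.py '[-0.0333, 0, 0.05, 0, 0.05, -0.0333, 0, 0.1167, 0, 0.05, -0.0333, 0, 0.1833, 0, 0.05, -0.0333, 0, 0.25, 0, 0.05, -0.0333, 0, 0.2833, 0, 0.05, -0.0333, 0, 0.2983, 0, 0.05, -0.0333, 0, 0.2983, 0, 0.05]';python3 drive.py '[0, 0, 0, 0, 0.03, 0, 0, 0, 0, 0.02, 0, 0, 0, 0, 0.0, 0, 0, 0, 0, 0.0, 0, 0, 0, 0, 0, 0, 0, 0, 0, 0]'
```

```text
t: 2.65
tcp_pos: [0.5087, 0.0842, 0.0218]
ee_rot: [[0.144, 0.99, -0.002], [0.99, -0.144, -0.0], [-0.0, -0.002, -1.0]]
wrist_force: [0.4, 0.3, 1.6]
gripper_width: 0.0499
grasp_force: 0.0
t: 3.25
tcp_pos: [0.5118, 0.0851, 0.0242]
ee_rot: [[0.142, 0.99, 0.005], [0.99, -0.142, -0.001], [0.0, 0.005, -1.0]]
wrist_force: [0.9, -1.5, 5.8]
gripper_width: 0.0107
grasp_force: 59.3
```

Scaled: -0.157 m / 0.6 = -0.2617, 0.0545 m / 0.6 = 0.0908.

```bash
python3 drive.py '[-0.02, 0.0067, 0, 0, 0, -0.0567, 0.02, 0, 0, 0, -0.0967, 0.0333, 0, 0, 0, -0.1367, 0.0467, 0, 0, 0, -0.1767, 0.06, 0, 0, 0, -0.2167, 0.075, 0, 0, 0, -0.2467, 0.085, 0, 0, 0, -0.2617, 0.0908, 0, 0, 0]';python3 drive.py '[0, 0, 0, 0, 0, 0, 0, 0, 0, 0]'; python3 - <<'E'
from h import *
im=cam.camera("scene");cv2.imwrite("pics/s2.png",im)
cv2.imwrite("pics/s2c.png",cv2.resize(im[200:320,280:440],(800,600),interpolation=2))
cv2.imwrite("pics/t2.png",cam.camera("top"))
E
```

```text
t: 4.05
tcp_pos: [0.542, -0.0759, 0.0241]
ee_rot: [[0.141, 0.99, 0.003], [0.99, -0.141, 0.007], [0.007, 0.002, -1.0]]
wrist_force: [-2.4, 14.7, 15.8]
gripper_width: 0.0107
grasp_force: 60.6
t: 4.25
tcp_pos: [0.5423, -0.0772, 0.0242]
ee_rot: [[0.142, 0.99, 0.003], [0.99, -0.142, 0.002], [0.002, 0.003, -1.0]]
wrist_force: [-0.7, 3.0, 9.0]
gripper_width: 0.0108
grasp_force: 59.7
```

View pics/s2c.png

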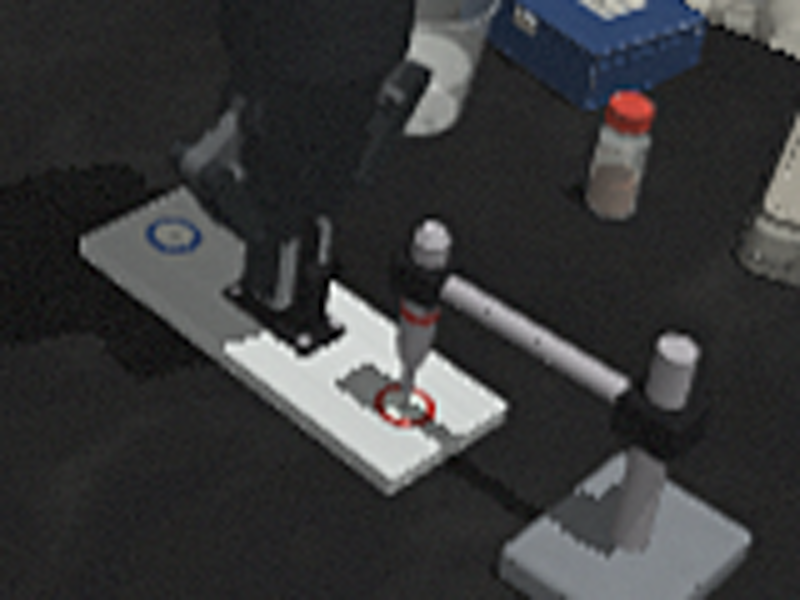

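The scene crop shows the red ring centred at crop (405,407) with the sensor tip ending at about (406,398), so the ring sits almost under the tip. I'll put numbers on it.

```bash
python3 - <<'E'
from h import *
np.set_printoptions(precision=4,suppress=True)
S=cam.camera_params("scene");T=cam.camera_params("top");im=cv2.imread("pics/s2.png").astype(int)
m=(im[...,2]-im[...,0]>50);m[:275]=0;m[290:]=0;m[:,:350]=0;m[:,372:]=0
ys,xs=np.nonzero(m);print(len(xs),xs.min(),xs.max(),ys.min(),ys.max())
pts=np.c_[xs,ys].astype(np.float32);hull=cv2.convexHull(pts);e=cv2.fitEllipse(hull);print(e)
r=onz(S,e[0],.01);print("ring",r)
for t in((361.2,279.6),(361.2,278.6),(361.0,280)):print("tip",onz(S,t,.016)-r)
print("expected tip px",proj(S,np.r_[r[:2],.016]))
print("tip column pixels:")
print(im[272:284,356:367].sum(2)//3)
E
```

```text
29 355 366 277 284
((360.55364990234375, 280.79931640625), (7.562913417816162, 11.81371021270752), 98.0806884765625)
ring [ 0.5335 -0.1482  0.01  ]
tip [-0.0021 -0.0021  0.006 ]
tip [ 0.0004 -0.0004  0.006 ]
tip [-0.0033 -0.0025  0.006 ]
expected tip px [360.9196 278.6058]
tip column pixels:
[[217 216 216 226 124  82  85  80 135 217 217]
 [222 221 218 227 154  87  79 127 191 215 211]
 [183 186 222 234 142  83  72 194 216 215 212]
 [ 93  87 188 203 117  83  85 217 213 209 208]
 [106  90  87  83  99  85 107 219 215 207 207]
 [ 93  58  62  56  71  87  89 186 206 213 208]
 [ 45  78  93  93  95  90 131 143 143 189 213]
 [ 58 119 117 115 111  98 217 225 146 114 190]
 [ 70 111 110 113  94  94 208 210 228 112 108]
 [ 50 158 183 116  77  87 100  98 210 136  61]
 [ 44 175 238 192 119 110 114 112  97  95  81]
 [127  73 160 210 128 135 103 100  65  25  88]]
```

Scaled: -0.17 m / 0.6 = -0.2833, -0.08 m / 0.6 = -0.1333.

```bash
python3 drive.py '[0, 0, 0, 0, 0.02, 0, 0, 0, 0, 0.04, 0, 0, 0, 0, 0.045, 0, 0, -0.0167, 0, 0.045, 0, 0, -0.0667, 0, 0.045, 0, 0, -0.1333, 0, 0.045, 0, 0, -0.2167, 0, 0.06, 0, 0, -0.2833, 0, 0.08]';python3 drive.py '[0.0333, 0, -0.0333, 0, 0.085, 0.1, -0.0217, -0.0833, 0, 0.085, 0.1833, -0.04, -0.0833, 0, 0.085, 0.2667, -0.0583, -0.0833, 0, 0.085, 0.35, -0.075, -0.0833, 0, 0.085, 0.4333, -0.0917, -0.0833, 0, 0.085, 0.5167, -0.1083, -0.0833, 0, 0.085, 0.6, -0.125, -0.0833, 0, 0.085]';python3 drive.py '[0, 0, 0, 0, 0.085, 0, 0, 0, 0, 0.085, 0, 0, 0, 0, 0.085]'; python3 - <<'E'
from h import *
import json
p=cam.camera_params("wrist");im=cam.camera("wrist");cv2.imwrite("pics/w3.png",im)
json.dump({k:np.array(v).tolist() for k,v in p.items()},open("w3.json","w"))
cv2.imwrite("pics/s3.png",cam.camera("scene"));cv2.imwrite("pics/t3.png",cam.camera("top"))
np.set_printoptions(precision=4,suppress=True)
S=cam.camera_params("scene");im=cv2.imread("pics/s3.png").astype(int)
m=(im[...,2]-im[...,0]>50);m[:275]=0;m[290:]=0;m[:,:350]=0;m[:,372:]=0
pts=np.argwhere(m)[:,::-1].astype(np.float32);e=cv2.fitEllipse(cv2.convexHull(pts));print(e,onz(S,e[0],.01))
E
```

```text
t: 5.15
tcp_pos: [0.5413, -0.078, 0.1955]
ee_rot: [[0.142, 0.99, 0.002], [0.99, -0.142, -0.0], [-0.0, 0.002, -1.0]]
wrist_force: [0.3, -0.8, 0.2]
gripper_width: 0.0722
grasp_force: 0.0
t: 5.95
tcp_pos: [0.5179, 0.2833, 0.2431]
ee_rot: [[0.142, 0.99, 0.001], [0.99, -0.142, 0.0], [0.0, 0.001, -1.0]]
wrist_force: [1.9, 0.1, -0.1]
gripper_width: 0.0849
grasp_force: 0.0
t: 6.25
tcp_pos: [0.5183, 0.2805, 0.2424]
ee_rot: [[0.143, 0.99, -0.0], [0.99, -0.143, -0.001], [-0.001, -0.0, -1.0]]
wrist_force: [0.6, 0.2, -0.7]
gripper_width: 0.0848
grasp_force: 0.0
((360.5912780761719, 280.7742919921875), (7.512362480163574, 11.769645690917969), 99.08296203613281) [ 0.5336 -0.1482  0.01  ]
```

View pics/w3.png

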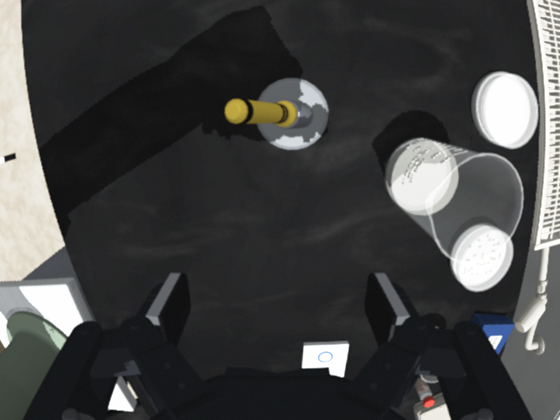

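The wrist view shows the probe's butt at about (235,111), its collar at about (289,113) and the holder base at about (293,114). The beaker is well to the right, and the ring did not move on release.

```bash
python3 - <<'E'
from h import *
import json
np.set_printoptions(precision=4,suppress=True)
T=cam.camera_params("top");S=cam.camera_params("scene")
W={k:np.array(v) for k,v in json.load(open("w3.json")).items()}
im=cv2.imread("pics/w3.png");H,s,V=cv2.split(cv2.cvtColor(im,cv2.COLOR_BGR2HSV))
print(blobs((H>18)&(H<34)&(s>100)&(V>80),20))
b=[ray(T,(163.8,224.8)),ray(S,(191.9,146.3)),ray(W,(236,110.5),True)]
c=[ray(T,(179,214.8)),ray(S,(208,172.8)),ray(W,(288,113),True)]
for n,r in(("butt",b),("collar",c)):
    # least-squares meeting point
    A=np.zeros((3,3));q=np.zeros(3)
    for o,d in r:
        d=d/np.linalg.norm(d);M=np.eye(3)-np.outer(d,d);A+=M;q+=M@o
    x=np.linalg.solve(A,q);print(n,x,[np.linalg.norm((np.eye(3)-np.outer(d,d)/(d@d))@(x-o)).round(4) for o,d in r])
    globals()[n]=x
d=butt-collar;print(np.linalg.norm(d),np.degrees(np.arctan2(d[1],d[0])),np.arccos(d[2]/np.linalg.norm(d)))
print("base",onz(W,(293,114),.012,True), onz(T,(185.1,214.8),.012))
o=probe_bus.observe();print(o["tcp_pos"])
E
```

```text
[(np.int32(469), array([235.8, 110.7]), array([224,  99,  24,  25], dtype=int32)), (np.int32(892), array([272.4, 112.6]), array([248, 100,  49,  27], dtype=int32))]
butt [0.5005 0.3635 0.1553] [np.float64(0.0012), np.float64(0.002), np.float64(0.0015)]
collar [0.5368 0.3536 0.0697] [np.float64(0.0028), np.float64(0.001), np.float64(0.0022)]
0.09354703709226973 164.72175806141698 0.41396199430661157
base [0.5451 0.3522 0.012 ] [0.5436 0.3504 0.012 ]
[0.5187 0.28   0.2425]
```

Scaled: 0.14 m / 0.6 = 0.2333, 0.078 m / 0.6 = 0.13, 8.8 degrees / 180 = 0.0489.

```bash
python3 drive.py '[0.05, -0.01, 0, 0.0244, 0.075, 0.1, -0.02, 0, 0.0489, 0.075, 0.13, -0.025, 0, 0.0489, 0.075, 0.13, -0.025, 0, 0.0489, 0.075, 0.13, -0.025, 0.0667, 0.0489, 0.075, 0.13, -0.025, 0.1333, 0.0489, 0.075, 0.13, -0.025, 0.2, 0.0489, 0.075, 0.13, -0.025, 0.2333, 0.0489, 0.075]';python3 drive.py '[0, 0, 0, 0, 0.06, 0, 0, 0, 0, 0.05, 0, 0, 0, 0, 0.04, 0, 0, 0, 0, 0.036]'; python3 - <<'E'
from h import *
im=cam.camera("wrist");cv2.imwrite("pics/w4.png",im)
E
```

```text
t: 7.2
tcp_pos: [0.5131, 0.3577, 0.0988]
ee_rot: [[0.294, 0.956, -0.004], [0.956, -0.294, -0.003], [-0.004, -0.003, -1.0]]
wrist_force: [-0.6, 0.6, 0.1]
gripper_width: 0.0752
grasp_force: 0.0
t: 7.6
tcp_pos: [0.516, 0.3611, 0.1043]
ee_rot: [[0.292, 0.956, 0.003], [0.956, -0.292, 0.002], [0.002, 0.002, -1.0]]
wrist_force: [0.4, -0.0, 0.3]
gripper_width: 0.0359
grasp_force: 0.1
```

View pics/w4.png

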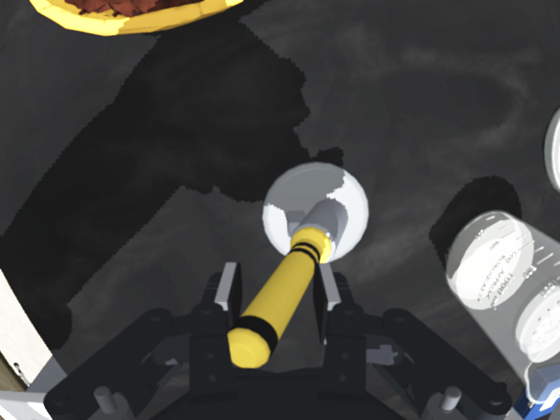

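The probe is between the fingers, with its butt at (250,345) and its collar at (313,240). It is roughly centred.

```bash
for i in 1; do :; done; python3 drive.py '[0, 0, 0, 0, 0.033, 0, 0, 0, 0, 0.033]'|egrep 'force|width'; python3 drive.py '[0, 0, 0, 0, 0.03, 0, 0, 0, 0, 0.03]'|egrep 'force|width';python3 drive.py '[0, 0, 0, 0, 0.028, 0, 0, 0, 0, 0.028]'|egrep 'force|width';python3 drive.py '[0, 0, 0, 0, 0.026, 0, 0, 0, 0, 0.026]'|egrep 'force|width'
```

```text
wrist_force: [-0.3, 0.2, 3.1]
gripper_width: 0.0333
grasp_force: 2.2
wrist_force: [1.1, -1.5, 7.2]
gripper_width: 0.0302
grasp_force: 14.3
wrist_force: [1.7, -1.3, 6.5]
gripper_width: 0.0287
grasp_force: 23.8
wrist_force: [4.4, -3.3, 7.4]
gripper_width: 0.0268
grasp_force: 32.2
```

Scaled: -0.018 m / 0.6 = -0.03, -0.014 m / 0.6 = -0.0233.

```bash
python3 drive.py '[0, -0.0033, -0.0083, 0, 0.026, 0, -0.0067, -0.0167, 0, 0.026, 0, -0.01, -0.0233, 0, 0.025, 0, -0.0133, -0.03, 0, 0.025]'; python3 - <<'E'
from h import *
im=cam.camera("wrist");cv2.imwrite("pics/w5.png",im);s=cam.camera("scene")
cv2.imwrite("pics/c5.png",np.hstack([cv2.resize(im[120:420,150:450],(400,400)),cv2.resize(s[90:210,150:270],(400,400),interpolation=2)]))
E
```

```text
t: 8.85
tcp_pos: [0.5144, 0.3616, 0.1218]
ee_rot: [[0.295, 0.956, 0.015], [0.956, -0.294, -0.004], [0.0, 0.015, -1.0]]
wrist_force: [15.9, -5.2, -5.5]
gripper_width: 0.0258
grasp_force: 37.0
```

View pics/c5.png

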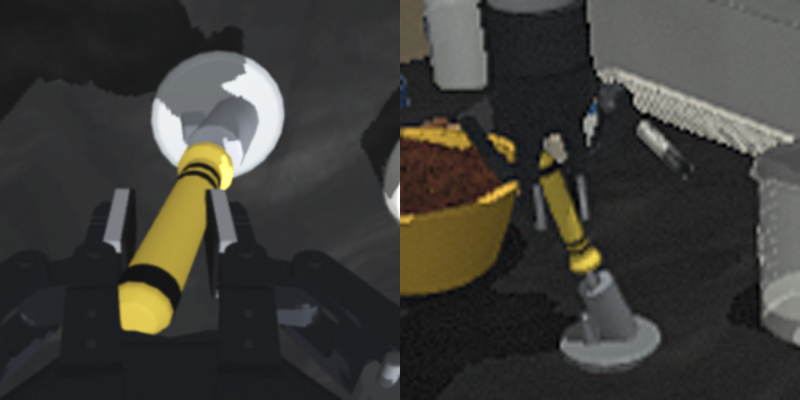

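The left crop shows the probe still between the pads. The right crop shows the collar lifted clear of the tube with the sleeve showing, so it is coming out.

```bash
python3 drive.py '[0, -0.0033, -0.0083, 0, 0.025, 0, -0.0067, -0.0167, 0, 0.025, 0, -0.01, -0.025, 0, 0.024, 0, -0.0133, -0.0333, 0, 0.024]';  python3 drive.py '[0, -0.0033, -0.0117, 0, 0.023, 0, -0.0083, -0.025, 0, 0.022, 0, -0.0133, -0.0417, 0, 0.02, 0, -0.02, -0.0583, 0, 0.0, 0, -0.0267, -0.0917, 0, 0.0, 0, -0.0267, -0.125, 0, 0, 0, -0.0267, -0.1417, 0, 0, 0, -0.0267, -0.1417, 0, 0]'; python3 - <<'E'
from h import *
im=cam.camera("wrist");cv2.imwrite("pics/w6.png",im);s=cam.camera("scene");cv2.imwrite("pics/s6.png",s);cv2.imwrite("pics/t6.png",cam.camera("top"))
cv2.imwrite("pics/c6.png",np.hstack([cv2.resize(im[120:420,150:450],(400,400)),cv2.resize(s[70:210,140:280],(400,400),interpolation=2)]))
E
```

```text
t: 9.35
tcp_pos: [0.5077, 0.3636, 0.142]
ee_rot: [[0.295, 0.955, 0.017], [0.956, -0.295, -0.005], [0.0, 0.017, -1.0]]
wrist_force: [17.3, -5.0, -6.4]
gripper_width: 0.0251
grasp_force: 43.7
t: 10.15
tcp_pos: [0.4845, 0.3709, 0.2272]
ee_rot: [[0.291, 0.957, 0.003], [0.957, -0.291, 0.002], [0.002, 0.002, -1.0]]
wrist_force: [0.0, 0.2, -0.2]
gripper_width: -0.0001
grasp_force: 0.0
```

View pics/c6.png

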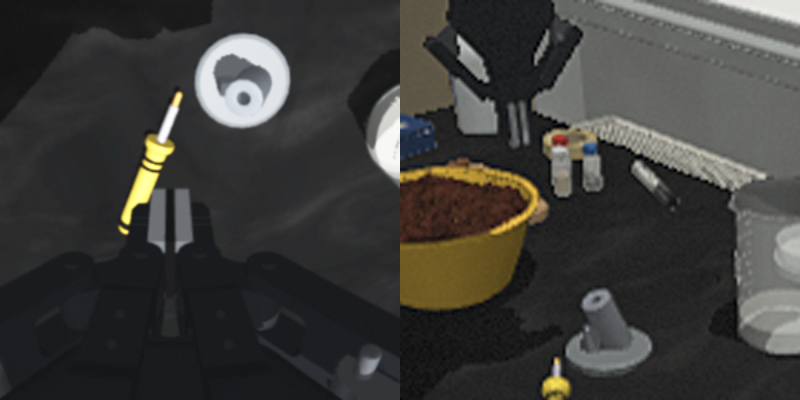

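The left crop shows the probe lying loose on the bench with its tip towards the holder, and the fingers closed on nothing. It slipped out of the grip, so I'll locate it numerically and recover.

```bash
cat >probe.py <<'E'
from h import *
def lie(n,fish):
    p=cam.camera_params(n);im=cam.camera(n)
    H,s,V=cv2.split(cv2.cvtColor(im,cv2.COLOR_BGR2HSV))
    return p,im,blobs((H>18)&(H<34)&(s>100)&(V>70),12)
E
python3 drive.py '[0, 0, 0, 0, 0.04, 0, 0, 0, 0, 0.085, 0, 0, 0, 0, 0.085]' | head -2
python3 - <<'E'
from probe import *
import time
np.set_printoptions(precision=4,suppress=True)
for n,f in(("wrist",True),("top",False),("scene",False)):
    p,im,b=lie(n,f);cv2.imwrite(f"pics/{n}7.png",im)
    for e in b:
        x=onz(p,e[1],.01,f)
        if np.hypot(*(x[:2]-[.5,.36]))<.25:print(n,e,x)
# old wrist image for movement
im=cv2.imread("pics/w6.png");H,s,V=cv2.split(cv2.cvtColor(im,cv2.COLOR_BGR2HSV));p=cam.camera_params("wrist")
for e in blobs((H>18)&(H<34)&(s>100)&(V>70),12):print("w6",e,onz(p,e[1],.01,True))
E
```

```text
t: 10.6
tcp_pos: [0.4839, 0.3699, 0.2246]
wrist (np.int32(3356), array([235.4,  33.2]), array([132,   0, 217,  59], dtype=int32)) [0.4876 0.5421 0.01  ]
wrist (np.int32(51), array([283.7, 192.3]), array([280, 187,   8,  12], dtype=int32)) [0.4852 0.3555 0.01  ]
wrist (np.int32(908), array([260.2, 252.2]), array([241, 219,  41,  71], dtype=int32)) [0.4364 0.2918 0.01  ]
wrist (np.int32(58), array([244.1, 292.3]), array([239, 288,  13,   8], dtype=int32)) [0.3981 0.2426 0.01  ]
top (np.int32(105), array([106., 247.]), array([ 99, 238,  15,  19], dtype=int32)) [0.4645 0.5579 0.01  ]
top (np.int32(354), array([209.8, 256.6]), array([192, 242,  37,  30], dtype=int32)) [0.4316 0.2849 0.01  ]
scene (np.int32(219), array([193.9, 215.6]), array([190, 202,  10,  30], dtype=int32)) [0.4367 0.2884 0.01  ]
w6 (np.int32(3413), array([235.4,  34.8]), array([132,   0, 217,  61], dtype=int32)) [0.4874 0.5406 0.01  ]
w6 (np.int32(49), array([282.8, 193.3]), array([279, 188,   8,  12], dtype=int32)) [0.4842 0.3547 0.01  ]
w6 (np.int32(832), array([259.5, 250.6]), array([240, 220,  41,  69], dtype=int32)) [0.4365 0.2942 0.01  ]
w6 (np.int32(39), array([242. , 292.3]), array([238, 289,   9,   7], dtype=int32)) [0.3957 0.2434 0.01  ]
```

The probe is at rest on the bench. Its brass tip is near (0.485,0.355) and its butt near (0.396,0.242), a separation that fits its 150 mm length. I'll take it near the butt, lightly, so that it can swing upright.

Units first: shifts go in shares of 0.6 m and turns go in shares of 180 degrees. So 0.14 m / 0.6 = 0.2333, -0.04 m / 0.6 = -0.0667, 20.6 degrees / 180 = 0.1144.

```bash
python3 drive.py '[-0.05, -0.0167, 0, 0.0389, 0.06, -0.1167, -0.0333, 0, 0.0778, 0.05, -0.1833, -0.055, 0, 0.1144, 0.05, -0.2225, -0.0667, 0, 0.1144, 0.05, -0.2225, -0.0667, 0.0667, 0.1144, 0.05, -0.2225, -0.0667, 0.1333, 0.1144, 0.05, -0.2225, -0.0667, 0.2, 0.1144, 0.05, -0.2225, -0.0667, 0.2333, 0.1144, 0.05]'>/dev/null;python3 drive.py '[0, 0, 0, 0, 0.05, 0, 0, 0, 0, 0.05]'; python3 - <<'E'
from probe import *
np.set_printoptions(precision=4,suppress=True)
p,im,b=lie("wrist",True);cv2.imwrite("pics/w8.png",im)
o=probe_bus.observe();R=np.array(o["ee_rot"])
for e in b:
    x=onz(p,e[1],.011,True)
    if np.hypot(*(x[:2]-[.45,.3]))<.15:print(e,x,R.T@(x-o["tcp_pos"]))
E
```

```text
t: 11.75
tcp_pos: [0.4071, 0.2542, 0.0857]
ee_rot: [[0.61, 0.793, -0.0], [0.793, -0.61, -0.0], [-0.0, -0.0, -1.0]]
wrist_force: [0.4, -0.4, 0.5]
gripper_width: 0.05
grasp_force: 0.0
(np.int32(102), array([279.8,  35.8]), array([276,  27,   9,  19], dtype=int32)) [0.4864 0.3574 0.011 ] [ 0.1294 -0.0005  0.0756]
(np.int32(713), array([280. , 111.2]), array([260,  99,  42,  28], dtype=int32)) [0.4554 0.3169 0.011 ] [ 0.0784 -0.0004  0.0755]
(np.int32(185), array([280.3, 133.7]), array([267, 129,  28,  10], dtype=int32)) [0.4464 0.3049 0.011 ] [ 0.0634 -0.0002  0.0755]
(np.int32(2189), array([280.4, 185.8]), array([267, 141,  28,  90], dtype=int32)) [0.4247 0.2765 0.011 ] [ 0.0277 -0.0001  0.0755]
(np.int32(155), array([280.6, 241.4]), array([269, 237,  25,  10], dtype=int32)) [0.3996 0.2435 0.011 ] [-0.0138  0.0002  0.0754]
```

View pics/w8.png

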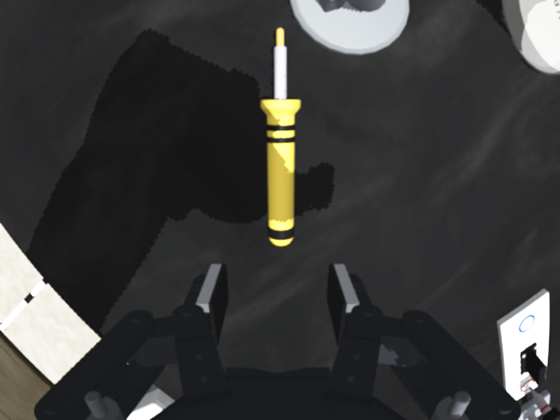

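The probe lies straight along tool x (column 280), with its tip at the top (280,30) and its butt at (280,243). It is perfectly aligned, so I descend.

Scaled: 0.081 m / 0.6 = 0.135, 0.075 m / 0.6 = 0.125.

```bash
python3 drive.py '[0, 0, 0.0667, 0, 0.04, 0, 0, 0.1083, 0, 0.03, 0, 0, 0.125, 0, 0.03, 0, 0, 0.135, 0, 0.03, 0, 0, 0.135, 0, 0.025, 0, 0, 0.135, 0, 0.022, 0, 0, 0.135, 0, 0.02, 0, 0, 0.135, 0, 0.02]'; for i in 1; do python3 drive.py '[0, 0, 0, 0, 0.019, 0, 0, 0, 0, 0.019]'|tail -2;python3 drive.py '[0, 0, 0, 0, 0.018, 0, 0, 0, 0, 0.018]'|tail -2; done
```

```text
t: 12.6
tcp_pos: [0.4077, 0.2544, 0.0051]
ee_rot: [[0.61, 0.793, 0.002], [0.793, -0.61, 0.001], [0.002, 0.001, -1.0]]
wrist_force: [-0.1, -0.1, 0.3]
gripper_width: 0.0201
grasp_force: 0.1
gripper_width: 0.0193
grasp_force: 0.2
gripper_width: 0.0179
grasp_force: 0.3
```

```bash
for w in 1; do python3 drive.py '[0, 0, 0, 0, 0.0175, 0, 0, 0, 0, 0.0175]'|tail -2;python3 drive.py '[0, 0, 0, 0, 0.017, 0, 0, 0, 0, 0.017]'|tail -2;python3 drive.py '[0, 0, 0, 0, 0.0165, 0, 0, 0, 0, 0.0165]'|tail -2; done
```

```text
gripper_width: 0.0178
grasp_force: 5.2
gripper_width: 0.0175
grasp_force: 12.5
gripper_width: 0.0171
grasp_force: 20.5
```

Scaled: -0.061 m / 0.6 = -0.1017, -0.04 m / 0.6 = -0.0667.

```bash
python3 drive.py '[0, 0, 0, 0, 0.0175, 0.0017, 0, -0.0167, 0, 0.0175, 0.005, 0, -0.0333, 0, 0.0175, 0.0083, 0, -0.0483, 0, 0.0175, 0.0133, 0, -0.0667, 0, 0.0175, 0.02, 0, -0.0833, 0, 0.0175, 0.03, 0, -0.1017, 0, 0.0175, 0.03, 0, -0.1017, 0, 0.0175]'
cat >tilt.py <<'E'
from probe import *
np.set_printoptions(precision=4,suppress=True)
o=probe_bus.observe();R=np.array(o["ee_rot"]);print("tcp",np.array(o["tcp_pos"]),o["wrist_force"],o["grasp_force"])
# axis of probe lies in the tool x-z plane: cut each wrist ray with that plane
p,im,b=lie("wrist",True);cv2.imwrite("pics/t_%d.png"%round(o["t"]*100),im)
for e in b:
    c,d=ray(p,e[1],True);s=((o["tcp_pos"]-c)@R[:,1])/(d@R[:,1]) if abs(d@R[:,1])>1e-3 else 0
    x=onz(p,e[1],.02,True)
    f=R.T@(x-o["tcp_pos"]) 
    if abs(f[1])<.03:print(e,"onz.02 tool",f)
for n in("scene","top"):
    p,im,b=lie(n,False);cv2.imwrite("pics/%s_%d.png"%(n,round(o["t"]*100)),im)
    for e in b:
        # cut the ray with the vertical plane through the TCP holding tool x and z
        c,d=ray(p,e[1]);nn=R[:,1];x=c+d*((o["tcp_pos"]-c)@nn)/(d@nn);f=R.T@(x-o["tcp_pos"])
        if np.linalg.norm(f)<.2:print(n,e,"plane tool x,z",f[[0,2]],"z",x[2])
E
python3 tilt.py
```

```text
t: 14.4
tcp_pos: [0.4198, 0.2696, 0.0673]
ee_rot: [[0.609, 0.793, 0.004], [0.793, -0.609, 0.002], [0.004, 0.002, -1.0]]
wrist_force: [0.9, -0.5, -0.5]
gripper_width: 0.0175
grasp_force: 6.1
tcp [0.4198 0.2696 0.0673] [ 0.8522 -0.5291 -0.532 ] 6.137916725710966
(np.int32(63), array([273. ,   9.6]), array([271,   0,   5,  20], dtype=int32)) onz.02 tool [ 0.1407 -0.0041  0.0478]
(np.int32(53), array([281.9,   9.6]), array([281,   0,   3,  20], dtype=int32)) onz.02 tool [0.1407 0.001  0.0478]
(np.int32(1623), array([276., 113.]), array([248,  93,  60,  41], dtype=int32)) onz.02 tool [ 0.0786 -0.0025  0.0476]
(np.int32(460), array([277.7, 146.7]), array([257, 141,  42,  12], dtype=int32)) onz.02 tool [ 0.0589 -0.0015  0.0475]
(np.int32(5204), array([277.2, 224. ]), array([257, 160,  42, 133], dtype=int32)) onz.02 tool [ 0.0109 -0.0018  0.0473]
(np.int32(252), array([277.8, 308.3]), array([260, 302,  36,  13], dtype=int32)) onz.02 tool [-0.0527 -0.0014  0.047 ]
scene (np.int32(80), array([189.7, 189. ]), array([187, 181,   6,  17], dtype=int32)) plane tool x,z [ 0.0239 -0.0209] z 0.0882551689617671
scene (np.int32(44), array([190. , 201.5]), array([187, 198,   7,   8], dtype=int32)) plane tool x,z [-0.0062 -0.0039] z 0.07115140396926994
```

The wrist numbers show the probe lifted but still level, so the pads hold it by friction even at 6 N. I'll lower it a little and loosen in fine steps so that it swings.

Scaled: 0.03 m / 0.6 = 0.05, 0.02 m / 0.6 = 0.0333.

```bash
cat >tl.py <<'E'
from probe import *
np.set_printoptions(precision=4,suppress=True)
o=probe_bus.observe();R=np.array(o["ee_rot"]);p,im,b=lie("wrist",True);cv2.imwrite("pics/t_%d.png"%round(o["t"]*100),im)
f=210/np.tan(np.radians(p["vertical_fov"]/2));print("tcp",np.array(o["tcp_pos"]),"F",np.array(o["wrist_force"]),"g",o["grasp_force"],o["gripper_width"])
for e in b:
    if abs(e[1][0]-279)>25 or e[0]<40: continue
    c,d=ray(p,e[1],True);d/=np.linalg.norm(d)
    for dia in((.026,) if e[2][3]<.8*e[2][2] else (.018,)):
        L=dia*f/e[2][2];print(e[0],e[1],e[2][2:],"tool pos if dia",dia,R.T@(c+d*L-o["tcp_pos"]))
E
python3 drive.py '[-0.0067, 0, 0.0167, 0, 0.0175, -0.0133, 0, 0.0333, 0, 0.0175, -0.02, 0, 0.05, 0, 0.0175, -0.02, 0, 0.05, 0, 0.0176, -0.02, 0, 0.05, 0, 0.0177]'|tail -2; python3 drive.py '[0, 0, 0, 0, 0.0177, 0, 0, 0, 0, 0.0177]'|tail -2; python3 tl.py;python3 drive.py '[0, 0, 0, 0, 0.0178, 0, 0, 0, 0, 0.0178, 0, 0, 0, 0, 0.0178]'|tail -2; python3 tl.py
```

```text
gripper_width: 0.0174
grasp_force: 2.1
gripper_width: 0.0175
grasp_force: 2.1
tcp [0.411  0.2591 0.0356] F [-0.6138 -0.3503 -0.75  ] g 2.094452194432961 0.01746695073181942
66 [276.7  30.9] [11 17] tool pos if dia 0.018 [ 0.2051 -0.0024  0.3758]
1045 [271.7 116.4] [55 39] tool pos if dia 0.026 [ 0.0777 -0.0044  0.0117]
398 [277.1 145.8] [39 13] tool pos if dia 0.026 [ 0.0563 -0.0019  0.0733]
4994 [276.9 223.4] [ 39 133] tool pos if dia 0.018 [ 0.0296 -0.002  -0.0014]
341 [277.3 307.8] [37 14] tool pos if dia 0.026 [-0.0502 -0.0018  0.0442]
gripper_width: 0.0178
grasp_force: 0.5
tcp [0.4107 0.2589 0.0354] F [ 0.6194 -0.2397  0.2433] g 0.5249946326603094 0.017822959974523232
67 [277.3  30.2] [11 18] tool pos if dia 0.018 [ 0.2063 -0.0014  0.3755]
1070 [271.9 116.4] [55 39] tool pos if dia 0.026 [ 0.0777 -0.0043  0.0117]
397 [277.2 145.8] [39 13] tool pos if dia 0.026 [ 0.0563 -0.0018  0.0733]
4997 [276.9 223.5] [ 39 133] tool pos if dia 0.018 [ 0.0295 -0.002  -0.0014]
340 [277.3 307.8] [37 14] tool pos if dia 0.026 [-0.0502 -0.0018  0.0442]
```

Scaled: -0.03 m / 0.6 = -0.05, -0.024 m / 0.6 = -0.04.

```bash
python3 drive.py '[0.0033, 0, -0.01, 0, 0.0178, 0.0067, 0, -0.02, 0, 0.0178, 0.01, 0, -0.03, 0, 0.0178, 0.015, 0, -0.04, 0, 0.0178, 0.02, 0, -0.05, 0, 0.0178, 0.02, 0, -0.05, 0, 0.0178]'|tail -1; python3 tl.py
```

```text
grasp_force: 0.0
tcp [0.419  0.2691 0.0664] F [ 0.0527  0.325  -0.3412] g 0.0 0.018120694237103042
119 [277.4  64.8] [10 21] tool pos if dia 0.018 [ 0.1574 -0.0012  0.4385]
979 [276.5 147.1] [44 33] tool pos if dia 0.026 [ 0.0585 -0.0022  0.0487]
244 [277.3 172.7] [31 10] tool pos if dia 0.026 [ 0.0273 -0.0017  0.1252]
2179 [276.9 220.5] [30 91] tool pos if dia 0.018 [ 0.0154 -0.002   0.0413]
128 [276.8 281.1] [25  9] tool pos if dia 0.026 [-0.0905 -0.0023  0.1487]
```

Scaled: -0.02 m / 0.6 = -0.0333, -0.01 m / 0.6 = -0.0167.

```bash
python3 drive.py '[0, 0, -0.0167, 0, 0.035, 0, 0, -0.0333, 0, 0.035, 0, 0, -0.0333, 0, 0.035]'|head -2; python3 - <<'E'
from probe import *
np.set_printoptions(precision=4,suppress=True)
o=probe_bus.observe();R=np.array(o["ee_rot"]);p,im,b=lie("wrist",True)
for e in b:
    f=R.T@(onz(p,e[1],.011,True)-o["tcp_pos"])
    if abs(f[1])<.05 and f[0]<.16:print(e[0],e[1],e[2],f)
E
```

```text
t: 16.6
tcp_pos: [0.4188, 0.2688, 0.0869]
93 [277.1  67.8] [273  59  10  19] [ 0.1085 -0.0018  0.0761]
767 [276.9 143. ] [258 129  40  30] [ 0.0578 -0.002   0.076 ]
215 [277.9 165.8] [264 161  28  10] [ 0.0422 -0.0013  0.076 ]
1819 [276.9 209.8] [264 174  27  84] [ 0.0108 -0.002   0.0759]
134 [276.7 266.8] [265 262  24  10] [-0.0345 -0.0022  0.0758]
```

Scaled: 0.082 m / 0.6 = 0.1367, -0.002 m / 0.6 = -0.0033.

```bash
python3 drive.py '[-0.045, -0.0033, 0.0333, 0, 0.035, -0.045, -0.0033, 0.1, 0, 0.03, -0.045, -0.0033, 0.125, 0, 0.03, -0.045, -0.0033, 0.1367, 0, 0.025, -0.045, -0.0033, 0.1367, 0, 0.02, -0.045, -0.0033, 0.1367, 0, 0.018, -0.045, -0.0033, 0.1367, 0, 0.0176, -0.045, -0.0033, 0.1367, 0, 0.0176]'; python3 drive.py '[0, 0, 0, 0, 0.0176, 0, 0, 0, 0, 0.0176]'|tail -2; python3 drive.py '[0, 0, -0.0083, 0, 0.0176, 0.0017, 0, -0.02, 0, 0.0176, 0.005, 0, -0.03, 0, 0.0176, 0.0067, 0, -0.04, 0, 0.0176, 0.01, 0, -0.05, 0, 0.0176, 0.01, 0, -0.05, 0, 0.0176]'|tail -2;python3 tl.py
```

```text
t: 17.45
tcp_pos: [0.4006, 0.2485, 0.0041]
ee_rot: [[0.61, 0.793, 0.002], [0.793, -0.61, 0.001], [0.001, 0.001, -1.0]]
wrist_force: [-0.0, 0.4, 0.1]
gripper_width: 0.0176
grasp_force: 3.4
gripper_width: 0.0178
grasp_force: 3.5
gripper_width: 0.0174
grasp_force: 2.7
tcp [0.4043 0.2534 0.0343] F [ 0.4286 -1.1827 -0.8015] g 2.7191097839386202 0.017443732260837817
57 [277.6  18.1] [11 17] tool pos if dia 0.018 [ 0.2254 -0.0009  0.3706]
826 [271.  102.2] [55 39] tool pos if dia 0.026 [ 0.0844 -0.0047  0.0117]
335 [275.  131.7] [39 13] tool pos if dia 0.026 [ 0.0656 -0.0032  0.0742]
5222 [277.2 209.8] [ 40 135] tool pos if dia 0.018 [ 0.0367 -0.0018 -0.0029]
364 [277.2 296.2] [38 14] tool pos if dia 0.026 [-0.0402 -0.0018  0.0438]
```

Scaled: -0.033 m / 0.6 = -0.055, 0.007 m / 0.6 = 0.0117.

```bash
python3 drive.py '[0.0033, 0, -0.01, 0, 0.0176, 0.0067, 0, -0.02, 0, 0.0176, 0.0117, 0, -0.03, 0, 0.0176, 0.015, 0, -0.04, 0, 0.0176, 0.0233, 0, -0.055, 0, 0.0176, 0.0233, 0, -0.055, 0, 0.0176]'|tail -2;python3 tl.py
```

```text
gripper_width: 0.0179
grasp_force: 2.7
tcp [0.4135 0.265  0.0678] F [-0.9443 -0.1513 -0.7062] g 2.687184305386836 0.017869721827686005
77 [276.2  53.5] [ 9 12] tool pos if dia 0.018 [ 0.1881 -0.0035  0.4998]
1003 [275.5 115.8] [48 35] tool pos if dia 0.026 [ 0.0773 -0.0027  0.0341]
286 [277.2 140. ] [35 13] tool pos if dia 0.026 [ 0.0576 -0.0018  0.0984]
4488 [277.  211.4] [ 39 123] tool pos if dia 0.018 [ 0.0348 -0.0019  0.0004]
463 [277.2 293.9] [38 14] tool pos if dia 0.026 [-0.0389 -0.0019  0.0447]
```

Scaled: -0.0525 m / 0.6 = -0.0875, 0.052 m / 0.6 = 0.0867.

```bash
python3 drive.py '[0.0083, 0, -0.0125, 0, 0.0176, 0.0183, 0, -0.025, 0, 0.0176, 0.0283, 0, -0.0375, 0, 0.0176, 0.0378, 0, -0.0492, 0, 0.0176, 0.05, 0, -0.06, 0, 0.0176, 0.0617, 0, -0.07, 0, 0.0176, 0.0733, 0, -0.0792, 0, 0.0176, 0.0867, 0, -0.0875, 0, 0.0176]'|tail -2;python3 tl.py
```

```text
gripper_width: 0.0176
grasp_force: 2.5
tcp [0.444  0.3057 0.1192] F [-0.1526 -0.209  -1.3172] g 2.480956307554152 0.017629833429700266
940 [277.3 162.6] [40 33] tool pos if dia 0.018 [ 0.0572 -0.0018  0.0022]
2802 [277.2 224. ] [37 90] tool pos if dia 0.018 [ 0.0264 -0.0019  0.0061]
840 [277.2 288.8] [39 28] tool pos if dia 0.026 [-0.0329 -0.0019  0.0417]
```

Scaled: 0.07 m / 0.6 = 0.1167, -0.019 m / 0.6 = -0.0317.

```bash
python3 drive.py '[0.015, 0, -0.0083, 0, 0.0176, 0.03, 0, -0.015, 0, 0.0176, 0.045, 0, -0.0217, 0, 0.0176, 0.0617, 0, -0.0267, 0, 0.0176, 0.0783, 0, -0.03, 0, 0.0176, 0.095, 0, -0.0317, 0, 0.0176, 0.1067, 0, -0.0317, 0, 0.0176, 0.1167, 0, -0.0317, 0, 0.0176]'|tail -2;python3 tl.py; python3 - <<'E'
from h import *
np.set_printoptions(precision=4,suppress=True)
s=cam.camera("scene");cv2.imwrite("pics/s9.png",s);T=cam.camera("top");cv2.imwrite("pics/t9.png",T)
o=probe_bus.observe();R=np.array(o["ee_rot"])
S=cam.camera_params("scene");print("tcp px",proj(S,o["tcp_pos"]))
H,q,V=cv2.split(cv2.cvtColor(s,cv2.COLOR_BGR2HSV))
u,v=proj(S,o["tcp_pos"])
for e in blobs((H>16)&(H<34)&(q>90)&(V>60),5):
    if abs(e[1][0]-u)<40 and abs(e[1][1]-v)<90:print(e)
E
```

```text
gripper_width: 0.0179
grasp_force: 2.4
tcp [0.4867 0.3612 0.1375] F [ 0.6946  0.5077 -0.9804] g 2.3663401886005886 0.017890541625054407
2203 [277.3 227.2] [37 79] tool pos if dia 0.018 [ 0.025  -0.0018  0.0055]
1032 [277.1 284.3] [39 34] tool pos if dia 0.018 [ 0.0043 -0.0019 -0.0137]
tcp px [187.862  154.8769]
(np.int32(8), array([200.1, 122.6]), array([199, 120,   3,   6], dtype=int32))
(np.int32(18), array([173.5, 130.6]), array([171, 129,   6,   5], dtype=int32))
(np.int32(105), array([185.9, 142. ]), array([182, 132,   9,  21], dtype=int32))
(np.int32(215), array([190.3, 169.7]), array([185, 155,  13,  30], dtype=int32))
(np.int32(5), array([193.6, 194.8]), array([193, 194,   2,   3], dtype=int32))
```

```bash
python3 drive.py '[0, 0, 0, 0, 0.017, 0, 0, 0, 0, 0.016, 0, 0, 0, 0, 0.016, -0.0083, 0, -0.0167, 0, 0.016, -0.0167, 0, -0.0417, 0, 0.016, -0.025, 0, -0.0667, 0, 0.016, -0.0333, 0, -0.0833, 0, 0.016, -0.0333, 0, -0.0833, 0, 0.016]';python3 drive.py '[0, 0, 0, -0.0472, 0.016, 0, 0, 0, -0.0944, 0.016, 0, 0, 0, -0.1417, 0.016, 0, 0, 0, -0.1889, 0.016, 0, 0, 0, -0.2361, 0.016, 0, 0, 0, -0.2833, 0.016, 0, 0, 0, -0.3278, 0.016, 0, 0, 0, -0.3722, 0.016]'|tail -2;python3 drive.py '[0, 0, 0, -0.0333, 0.016, 0, 0, 0, -0.0722, 0.016, 0, 0, 0, -0.0722, 0.016]'; cat >side.py <<'E'
from h import *
np.set_printoptions(precision=4,suppress=True)
o=probe_bus.observe();R=np.array(o["ee_rot"]);S=cam.camera_params("scene");s=cam.camera("scene");cv2.imwrite("pics/side_%d.png"%round(o["t"]*100),s)
u,v=proj(S,o["tcp_pos"]);print("t",o["t"],"tcp",np.array(o["tcp_pos"]),"px",u,v)
H,q,V=cv2.split(cv2.cvtColor(s,cv2.COLOR_BGR2HSV));n=R[:,1]
for e in blobs((H>16)&(H<34)&(q>90)&(V>60),5):
    if abs(e[1][0]-u)<60 and abs(e[1][1]-v)<100:
        c,d=ray(S,e[1]);x=c+d*((o["tcp_pos"]-c)@n)/(d@n);print(e,"tool x,z",(R.T@(x-o["tcp_pos"]))[[0,2]])
E
python3 side.py
```

```text
t: 21.55
tcp_pos: [0.475, 0.345, 0.1906]
ee_rot: [[0.61, 0.792, 0.004], [0.792, -0.61, 0.002], [0.004, 0.002, -1.0]]
wrist_force: [-0.0, -0.8, -1.6]
gripper_width: 0.0164
grasp_force: 24.0
gripper_width: 0.0166
grasp_force: 24.0
t: 22.65
tcp_pos: [0.474, 0.3448, 0.1875]
ee_rot: [[-0.674, 0.738, -0.0], [0.738, 0.674, -0.0], [0.0, -0.0, -1.0]]
wrist_force: [0.1, 0.7, -0.9]
gripper_width: 0.0167
grasp_force: 24.0
t 22.65 tcp [0.474  0.3448 0.1875] px 185.2028472294736 139.4695341464576
(np.int32(10), array([205.1, 116.7]), array([202, 115,   6,   4], dtype=int32)) tool x,z [-0.0535 -0.0583]
(np.int32(12), array([201.9, 122.6]), array([200, 119,   4,   7], dtype=int32)) tool x,z [-0.0446 -0.0437]
(np.int32(1926), array([153.8, 156.8]), array([108, 128,  83,  51], dtype=int32)) tool x,z [0.084  0.0482]
(np.int32(7), array([185.6, 185.3]), array([185, 184,   2,   4], dtype=int32)) tool x,z [0.0137 0.1274]
```

Scaled: 0.05 m / 0.6 = 0.0833, 0.045 m / 0.6 = 0.075.

```bash
python3 drive.py '[0, 0, 0.0333, 0, 0.016, 0, 0, 0.0583, 0, 0.016, 0, 0, 0.075, 0, 0.016, 0, 0, 0.0833, 0, 0.016, 0, 0, 0.0833, 0, 0.016]'; python3 drive.py '[0, 0, 0.0033, 0, 0.016, 0, 0, 0.0067, 0, 0.016, 0, 0, 0.0067, 0, 0.016]'
```

```text
t: 23.2
tcp_pos: [0.4738, 0.3447, 0.1372]
ee_rot: [[-0.674, 0.739, -0.001], [0.739, 0.674, -0.001], [0.0, -0.001, -1.0]]
wrist_force: [0.1, -0.2, -1.0]
gripper_width: 0.0166
grasp_force: 24.0
t: 23.5
tcp_pos: [0.4744, 0.345, 0.134]
ee_rot: [[-0.675, 0.738, 0.0], [0.738, 0.675, 0.0], [-0.0, 0.001, -1.0]]
wrist_force: [-0.4, 0.0, -0.7]
gripper_width: 0.0164
grasp_force: 24.0
```

Scaled: 0.004 m / 0.6 = 0.0067, 0.002 m / 0.6 = 0.0033.

```bash
python3 drive.py '[0, 0, 0.0033, 0, 0.016, 0, 0, 0.0067, 0, 0.016, 0, 0, 0.0067, 0, 0.016]'|sed -n '2p;4p'; python3 drive.py '[0, 0, 0.0033, 0, 0.016, 0, 0, 0.005, 0, 0.016, 0, 0, 0.005, 0, 0.016]'|sed -n '2p;4p'
```

```text
tcp_pos: [0.4743, 0.3449, 0.1298]
wrist_force: [-0.1, 1.3, 1.1]
tcp_pos: [0.4743, 0.3449, 0.1269]
wrist_force: [0.3, 0.4, 1.4]
```

Scaled: 0.0135 m / 0.6 = 0.0225, 0.012 m / 0.6 = 0.02.

```bash
python3 drive.py '[0, 0, 0, 0, 0.017, 0, 0, 0, 0, 0.0175, 0, 0, 0, 0, 0.0175, 0.0067, 0, 0, 0, 0.0175, 0.0133, 0, 0, 0, 0.0175, 0.02, 0, 0, 0, 0.0175, 0.0225, 0, 0, 0, 0.0175, 0.0225, 0, 0, 0, 0.0175]'; python3 side.py; python3 drive.py '[0, 0, 0, 0, 0.017, 0, 0, 0, 0, 0.016, 0, 0, 0, 0, 0.015, 0, 0, 0, 0, 0.015]'; python3 side.py
```

```text
t: 24.9
tcp_pos: [0.4647, 0.3551, 0.1268]
ee_rot: [[-0.675, 0.738, -0.0], [0.738, 0.675, 0.0], [0.0, -0.0, -1.0]]
wrist_force: [0.6, -0.9, 2.5]
gripper_width: 0.0174
grasp_force: 4.8
t 24.9 tcp [0.4647 0.3551 0.1268] px 182.4565345393137 162.01005825037015
(np.int32(10), array([205.1, 116.7]), array([202, 115,   6,   4], dtype=int32)) tool x,z [-0.0674 -0.119 ]
(np.int32(7), array([202.3, 122.7]), array([201, 121,   3,   5], dtype=int32)) tool x,z [-0.0594 -0.1041]
(np.int32(1790), array([151. , 160.5]), array([ 99, 127,  93,  68], dtype=int32)) tool x,z [ 0.0788 -0.0021]
(np.int32(6), array([188.5, 140.5]), array([187, 140,   4,   2], dtype=int32)) tool x,z [-0.0216 -0.0582]
(np.int32(13), array([189.2, 144.6]), array([187, 143,   5,   5], dtype=int32)) tool x,z [-0.0222 -0.0475]
t: 25.35
tcp_pos: [0.4651, 0.3547, 0.1268]
ee_rot: [[-0.675, 0.738, 0.0], [0.738, 0.675, -0.0], [-0.0, -0.0, -1.0]]
wrist_force: [0.7, -0.6, 1.8]
gripper_width: 0.016
grasp_force: 39.1
t 25.35 tcp [0.4651 0.3547 0.1268] px 182.69558252195193 162.01822063677173
(np.int32(11), array([204.8, 116.6]), array([202, 115,   6,   4], dtype=int32)) tool x,z [-0.0661 -0.1192]
(np.int32(13), array([202. , 122.9]), array([200, 119,   4,   7], dtype=int32)) tool x,z [-0.0581 -0.1036]
(np.int32(1788), array([151.3, 160.3]), array([101, 128,  91,  67], dtype=int32)) tool x,z [ 0.0785 -0.0027]
(np.int32(7), array([189. , 140.3]), array([188, 139,   3,   3], dtype=int32)) tool x,z [-0.0223 -0.0588]
(np.int32(12), array([189. , 144.9]), array([187, 143,   5,   5], dtype=int32)) tool x,z [-0.021  -0.0467]
```

Scaled: -0.21 m / 0.6 = -0.35, -0.077 m / 0.6 = -0.1283.

```bash
python3 drive.py '[0, 0, -0.05, 0, 0.015, 0, 0, -0.1167, 0, 0.015, -0.0583, -0.0333, -0.1417, 0, 0.015, -0.1167, -0.0633, -0.1417, 0, 0.015, -0.175, -0.095, -0.1417, 0, 0.015, -0.2333, -0.1283, -0.1417, 0, 0.015, -0.2917, -0.16, -0.1417, 0, 0.015, -0.35, -0.1917, -0.1417, 0, 0.015]'|head -2;python3 drive.py '[-0.0583, -0.0317, 0, 0, 0.015, -0.1167, -0.0633, 0, 0, 0.015, -0.1667, -0.0917, 0, 0, 0.015, -0.1967, -0.1083, 0, 0, 0.015, -0.1967, -0.1083, 0, 0, 0.015, -0.1967, -0.1083, 0, 0, 0.015]'; python3 side.py; python3 - <<'E'
from h import *
np.set_printoptions(precision=4,suppress=True)
T=cam.camera_params("top");t=cam.camera("top");cv2.imwrite("pics/t10.png",t)
s=cv2.imread(sorted(__import__("glob").glob("pics/side_*.png"),key=__import__("os").path.getmtime)[-1]);S=cam.camera_params("scene")
a=s.astype(int)
for nm,m in(("red",a[...,2]-a[...,0]>50),("blue",a[...,0]-a[...,2]>40)):
    for b in blobs(m,8):
        x=onz(S,b[1],.01)
        if .45<x[0]<.62 and -.2<x[1]<.06:print(nm,b,x)
E
```

```text
t: 26.2
tcp_pos: [0.5214, 0.1206, 0.2113]
t: 26.8
tcp_pos: [0.5529, -0.0087, 0.2111]
ee_rot: [[-0.674, 0.739, -0.002], [0.739, 0.674, 0.001], [0.002, -0.001, -1.0]]
wrist_force: [-0.8, 0.3, -1.2]
gripper_width: 0.016
grasp_force: 39.0
t 26.8 tcp [ 0.5529 -0.0087  0.2111] px 320.05951057824143 167.33704864492765
(np.int32(318), array([317.6, 188.6]), array([311, 167,  13,  40], dtype=int32)) tool x,z [0.0016 0.049 ]
(np.int32(10), array([315. , 220.2]), array([314, 219,   3,   4], dtype=int32)) tool x,z [0.002 0.128]
red (np.int32(27), array([361.3, 281.4]), array([355, 278,  12,   7], dtype=int32)) [ 0.5331 -0.1503  0.01  ]
blue (np.int32(32), array([313.8, 247.1]), array([309, 244,  11,   7], dtype=int32)) [ 0.5517 -0.0092  0.01  ]
```

Scaled: 0.06 m / 0.6 = 0.1, 0.055 m / 0.6 = 0.0917.

```bash
python3 drive.py '[0, 0, 0.0333, 0, 0.015, 0, 0, 0.0667, 0, 0.015, 0, 0, 0.0917, 0, 0.015, 0, 0, 0.1, 0, 0.015, 0, 0, 0.1, 0, 0.015]'; python3 side.py; python3 - <<'E'
from probe import *
np.set_printoptions(precision=4,suppress=True)
S=cam.camera_params("scene");o=probe_bus.observe();R=np.array(o["ee_rot"])
import glob,os
a=cv2.imread(max(glob.glob("pics/side_*.png"),key=os.path.getmtime)).astype(int)
m=(a[...,0]-a[...,2]>40);m[:235]=0;m[260:]=0;m[:,:300]=0;m[:,328:]=0
q=cv2.convexHull(np.argwhere(m)[:,::-1].astype(np.float32));e=cv2.fitEllipse(q);print("blue ell",e,onz(S,e[0],.01))
p,im,b=lie("wrist",True);cv2.imwrite("pics/w11.png",im)
for k in b:
    c,d=ray(p,k[1],True);x=c+d*((o["tcp_pos"]+.002*R[:,0]-c)@R[:,0])/(d@R[:,0]);f=R.T@(x-o["tcp_pos"])
    if abs(f[1])<.03 and k[0]<9000:print("w",k,f)
w=im.astype(int);m=(w[...,0]-w[...,2]>50)
for k in blobs(m,20):
    x=onz(p,k[1],.01,True)
    if np.hypot(x[0]-.553,x[1]+.009)<.04:print("w blue",k,x)
E
```

```text
t: 27.4
tcp_pos: [0.5528, -0.0077, 0.1512]
ee_rot: [[-0.676, 0.737, -0.002], [0.737, 0.676, 0.0], [0.001, -0.001, -1.0]]
wrist_force: [0.5, 0.1, -0.2]
gripper_width: 0.0159
grasp_force: 39.0
t 27.4 tcp [ 0.5528 -0.0077  0.1512] px 317.65408439866957 193.03588908372484
(np.int32(295), array([315.3, 213.2]), array([309, 194,  13,  37], dtype=int32)) tool x,z [0.0017 0.0503]
(np.int32(5), array([312.6, 242.2]), array([312, 241,   2,   3], dtype=int32)) tool x,z [0.0028 0.1286]
blue ell ((314.2362060546875, 246.8761444091797), (6.375463485717773, 10.186285972595215), 91.87908935546875) [ 0.553  -0.0094  0.01  ]
w (np.int32(1534), array([277.7, 233.3]), array([261, 200,  34,  65], dtype=int32)) [ 0.002  -0.0002  0.0583]
w (np.int32(986), array([277.3, 283.4]), array([260, 267,  35,  34], dtype=int32)) [ 0.002  -0.0004 -0.0059]
w blue (np.int32(147), array([274.4, 193.5]), array([262, 186,  27,  20], dtype=int32)) [ 0.5468 -0.0052  0.01  ]
```

```bash
python3 - <<'E'
from h import *
np.set_printoptions(precision=4,suppress=True)
o=probe_bus.observe();R=np.array(o["ee_rot"]);p=cam.camera_params("wrist")
im=cv2.imread("pics/w11.png").astype(int);m=(im[...,0]-im[...,2]>50);m[:180]=0;m[215:]=0;m[:,:250]=0;m[:,300:]=0
P=np.argwhere(m)[:,::-1]
X=np.array([R.T@(onz(p,q,.01,True)-o["tcp_pos"]) for q in P])[:,:2]
# circle fit on ring pixels
A=np.c_[2*X,np.ones(len(X))];s=np.linalg.lstsq(A,(X**2).sum(1),rcond=None)[0]
print("ring centre in tool",s[:2],"r",np.sqrt(s[2]+s[:2]@s[:2]),"extent",X.min(0),X.max(0))
E
```

```text
ring centre in tool [ 0.0015 -0.0026] r 0.010745765499638413 extent [-0.0046 -0.0144] [0.0134 0.0094]
```

Scaled: 0.008 m / 0.6 = 0.0133, 0.004 m / 0.6 = 0.0067.

```bash
python3 drive.py '[-0.0033, -0.0033, 0, 0, 0.015, -0.0033, -0.0033, 0.0067, 0, 0.015, -0.0033, -0.0033, 0.0133, 0, 0.015, -0.0033, -0.0033, 0.0133, 0, 0.015, -0.0033, -0.0033, 0.0133, 0, 0.015]'|sed -n '2p;4p'; cat >f.py <<'E'
from h import *
z=[]
for i in range(4):
    o=probe_bus.observe();z.append([o["tcp_pos"][2],*o["wrist_force"]]);s=cam.camera("scene")
cv2.imwrite("pics/fin.png",s)
print(np.mean(z,0).round(4))
E
python3 f.py; python3 drive.py '[0, 0, 0.0025, 0, 0.015, 0, 0, 0.005, 0, 0.015, 0, 0, 0.005, 0, 0.015]'|sed -n '2p;4p'; python3 f.py
```

```text
tcp_pos: [0.5533, -0.0116, 0.1437]
wrist_force: [0.8, 0.0, 0.8]
[ 0.1438  0.4388 -0.0732 -0.3246]
tcp_pos: [0.5534, -0.0115, 0.1407]
wrist_force: [0.4, 0.6, 1.4]
[0.1408 0.2794 0.2005 1.3487]
```

Scaled: 0.0006 m / 0.6 = 0.001.

```bash
python3 drive.py '[0, 0, 0.001, 0, 0.015, 0, 0, 0.001, 0, 0.015, 0, 0, 0.001, 0, 0.015]'|sed -n '1,4p'; python3 f.py; python3 side.py; python3 - <<'E'
from h import *
np.set_printoptions(precision=4,suppress=True)
o=probe_bus.observe();R=np.array(o["ee_rot"]);p=cam.camera_params("wrist");im=cam.camera("wrist");cv2.imwrite("pics/w12.png",im);im=im.astype(int);m=(im[...,0]-im[...,2]>50);m[:150]=0;m[225:]=0;m[:,:250]=0;m[:,300:]=0
P=np.argwhere(m)[:,::-1]
X=np.array([R.T@(onz(p,q,.01,True)-o["tcp_pos"]) for q in P])[:,:2]
A=np.c_[2*X,np.ones(len(X))];s=np.linalg.lstsq(A,(X**2).sum(1),rcond=None)[0]
print("ring centre in tool",s[:2],"r",np.sqrt(s[2]+s[:2]@s[:2]))
S=cam.camera_params("scene");a=cv2.imread("pics/fin.png").astype(int)
for nm,d,(u,v) in(("red",a[...,2]-a[...,0]>50,(361,281)),("blue",a[...,0]-a[...,2]>40,(314,247))):
    d=d.copy();d[:v-8]=0;d[v+8:]=0;d[:,:u-12]=0;d[:,u+12:]=0
    e=cv2.fitEllipse(cv2.convexHull(np.argwhere(d)[:,::-1].astype(np.float32)));x=onz(S,e[0],.01);print(nm,e[0],x,R.T@(x-o["tcp_pos"]))
E
```

```text
t: 29.0
tcp_pos: [0.5535, -0.0115, 0.1402]
ee_rot: [[-0.675, 0.738, 0.0], [0.738, 0.675, 0.0], [-0.0, 0.0, -1.0]]
wrist_force: [-0.4, -0.1, 1.0]
[ 0.1402 -0.0905 -0.1554  0.7995]
t 29.2 tcp [ 0.5534 -0.0115  0.1402] px 318.9328726608984 198.13720678249337
(np.int32(289), array([316.8, 218. ]), array([310, 199,  13,  36], dtype=int32)) tool x,z [0.0012 0.0502]
ring centre in tool [ 0.0042 -0.0002] r 0.010879274504446031
red (360.5912780761719, 280.7742919921875) [ 0.5336 -0.1482  0.01  ] [-0.0875 -0.1068  0.1302]
blue (314.3406982421875, 246.71974182128906) [ 0.5536 -0.0092  0.01  ] [0.0016 0.0017 0.1302]
```

```bash
python3 -c "
from workcell import manip, cam, probe_bus
print(manip.finish_job())"
```

```text
the job is handed in; nothing more can be done
None
```

I handed the job in at about 29 s without a verdict shown: by my measurements the red ring lies within about 3 mm of under the sensor tip, and the probe is held upright about 2 mm from the blue centre at about 1.7 N (spring tip roughly 4 mm in), though I dropped it twice on the bench before getting it upright.

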